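# Start a large cup on the pod coffee machine

### The arm

A 7-joint arm with a two-finger parallel gripper is mounted at the origin on a cart in front of the work surface, level with it; the furniture and walls round the work are solid. World frame = base frame: x ahead of the robot, y to its left, z up, the work surface at z = 0. Lengths are in mm, angles in degrees, forces in N, time in s.
With the tool pointing down it reaches from about 400 to 850 mm from the base axis. Payload 4.4 kg.
Tool frame: the origin (TCP) lies on the front face of the gripper's body, between the roots of the fingers; the fingertips stand 97 mm ahead of it and the grasp point (between the pads) lies 78 mm ahead of it (bot.tip_extent is the distance from the TCP to the fingertips, in mm); y points along the fingers, z is the direction in which the jaws open and shut, and the axes are right-handed (so a half turn about y gives the same grasp; the last joint's range is limited). The gripper opens to 94 mm and grips with 3 to 60 N. Pads are 16 mm wide; open, the fingers measure 119 mm over their backs; the gripper's body (75 mm by 177 mm) begins 78 mm behind the grasp point.
Start: joints at [65.959, 36.005, 2.206, 86.941, -1.547, 57.084, -1.146], TCP at [225.227, -609.745, 302.678] pointing down, gripper open.
Joint ranges: [-175.42, 175.42], [-21.48, 121.26], [-71.46, 75.88], [10.55, 141.38], [-63.04, 243.04], [13.31, 113.54], [-168.57, 168.57]. Speed limits (degrees/s): [147.25, 147.25, 180, 180, 180, 180, 180].

### API

Orientations are given as a 3x3 rotation matrix whose columns are the frame's x, y, z axes.
In Python, from bench import bot, eyes, order gives the robot as it stands.
- The arm moves only by the tool drive_tool, never from a script. Its argument "plan" is text: rows parted by semicolons, each of 7 numbers parted by spaces: the shift along the world's x, y, z in m, then the turn, a rotation vector about the world's x, y, z in degrees, then the opening, from 0 (shut) to 1 (fully open). In form: tx ty tz ax ay az fingers; .... A call has exactly 5 rows; each row shifts and turns the pose as measured when the row begins; what a row does not reach is not made up. A row lasts 1/10 s, in which the tool goes at most 50 mm and 8.59 degrees, less where a joint would pass 70% of its speed; a pose out of reach is approached as far as the arm can. A call is refused whole if a number of a shift passes 0.05 or a number of a turn 8.59, either way. A call with a gripper value outside its range is refused whole. The fingers move at their own pace and stop on an object; "squeeze" is the grip in N (left out, the last holds). Time passes only in rows, so rows that do not move let the fingers close, or fill a call up. It gives the time, the measured TCP pose, the force and the opening at its end, in the units of the state.
- bot.get_state(): the state, without advancing time (a new reading comes with each control period).
- eyes.grab_frame(name): name is "side" or "top"; returns (picture, depth): 384x512x3 uint8, red, green, blue; 384x512 float32, mm along the optical axis (not along the pixel's ray), 0 where there is no reading.
- eyes.calibration(name): a dict with "intrinsics" (3x3 intrinsics, pixels), "k1" (the pictures are not rectified: a ray, as slopes to the right and down, at radius r is drawn at 1 + k1 r^2 times it, then the intrinsics apply), "eye" and "rotation" of the camera in the world. Camera axes: x right, y up, looking along -z (the intrinsics and any distortion apply to the point x, -y, -z); pixel columns grow to the right and rows downward; lengths in mm; the calibration is good to about 2 mm. A picture is of the moment at which its call begins. calibration takes no time and is no camera call.
- order.close_job(): hands the job in, once; it reports no verdict.
The state is a dict: "time_s": time; "joints": joint angles; "joint_vel": joint speeds; "joint_efforts": joint torques, N m; "tcp_pos": TCP position; "eef_rot": TCP orientation; "wrist_force": force on the tool from outside, world axes, zero at the start; "torque": the same for the moment, N m; "opening": finger opening in mm.
Only numpy, scipy, OpenCV 4.12 (cv2) and the standard library are available. Lean on these libraries where they do the work, as an engineer would, in place of code of your own. Each camera call takes 0.05 s, during which the arm holds its last target.

### The job

The pod and the cup are already in the coffee machine: start a large coffee, only pushing with your fingertips. First push the open brewing hood down until it is shut over the pod, then switch the machine on by pressing down the raised front end of the power rocker at the back of the control deck, and last press the large-cup key (the wider of the two round keys) all the way down for a moment and let it go. Do not press the small-cup key, do not press the large key before the machine is shut and on, and leave the cup, the pod and everything standing around where they are.

Things in the scene. Friction and masses are not known exactly. Their poses are not given: they have to be found in the camera images.
- coffee_machine: grey pod coffee machine, 235 deep x 212 wide x 215 mm high, fixed, front turned roughly to the robot. Origin: centre of its footprint on the worktop; x to its back, y to the left as seen from its front, z up. Left: cup bay, brewing head and hood. Right: control deck, sloping down to the front by 0.20 rad, with (front to back, at y = -0.060) large key, small key, rocker
- hood (a joint): hinge of the brewing hood, rad: 0 = shut, grows as its front edge rises; starts open, 0.70 to 0.90 (stop at 1.0). Stiff hinge: the open hood stays where it is left, is pushed down with under 4 N, and below about half way (0.5) sinks shut by its own weight
- hood_hinge (a point): middle of the hood's hinge axis at the back of the brewing head, 206 mm above the worktop, at (0.050, 0.045, 0.206) of the machine; the axis runs along the machine's y
- hood_push (a point): spot to push on the hood's outer (upper) face, 60 mm along it from the hinge; moves with the hood. Hood: aluminium plate 90 wide, 150 long, 20 mm thick, black lip in front. Shut, its face is level, 225 mm above the worktop. Open, it leans up and forward, its outer face looking up and back: fingers coming straight down 50 mm in front of the hinge axis meet that face and push it shut
- hood_front (a point): middle of the hood's front edge, half-way through its thickness, 150 mm from the hinge axis; moves with the hood
- rocker (a joint): power rocker, rad: 0 = off (front end raised, as it starts), 0.36 = on (front end down). It snaps over centre at 0.18 with about 3.5 N on the raised end, and stays
- rocker_front_end (a point): spot to press on the top of the rocker's front end (17.5 mm in front of its pivot); raised while off, about 206 mm above the worktop, sinks 6 mm when on. The rocker is grey, 47 long (front to back) x 26 mm wide, in a black frame at the back of the deck
- large_key (a joint): travel of the large-cup key, m: 0 = up, 0.006 = fully down, along the normal of the sloping deck (so downward and 0.20 rad to the back); springs back. 1.3 N to start, 4.3 N fully down
- large_key_top (a point): centre of the top of the large-cup key: round aluminium key, 31 mm diameter, the front one on the deck, about 178 mm above the worktop; it stands about 9 mm proud of its black ring
- small_key (a joint): travel of the small-cup key, m: 0 = up, 0.006 = fully down; must not be pressed
- small_key_top (a point): centre of the top of the small-cup key: round aluminium key, 19 mm diameter, 55 mm behind the large one, about 189 mm above the worktop
- mug: cream mug with thin gold-brown bands, 78 mm across and 101 high, standing loose under the spout on the drip grid, its handle to the left; origin at its foot, 18 mm from the cup's axis towards the handle
- pod: coffee pod, 51 mm across and 42 high, loose in the well of the brewing head under the hood; origin at the centre of its underside
- spare_pod_a: spare coffee pod, 51 x 42 mm, standing left of the machine; origin at its underside
- spare_pod_b: spare coffee pod, 51 x 42 mm, standing left of the machine; origin at its underside
- jam: jam jar, 69 mm across and 99 high, standing right of the machine; origin at its underside
- spoon: steel teaspoon, 139 mm long, lying front left of the machine; origin at its underside, handle along x
- salt: small salt shaker, 44 mm across and 90 high, standing right of the machine's front; origin at its underside

How it is judged (in metres and radians):
On the way, in this order (a step that is already met when the one before it is completed fails the run):
1. the brewing hood is pushed shut (value of joint hood below 0.04 rad), for 0.2 s.
2. then the power rocker is switched on (value of joint rocker above 0.3 rad), for 0.1 s.
3. then the large-cup key is pressed all the way down for a moment (value of joint large_key above 0.0045 m), for 0.1 s.
At the end, for the whole second after the job is handed in: hood shut (under 0.04 rad), rocker on (over 0.30 rad), both keys sprung back up (within 1.5 mm), the mug upright and at rest within 20 mm of where it stood, the pod still in its well (value of joint hood below 0.04 rad and value of joint rocker above 0.3 rad and value of joint each of large_key, small_key below 0.0015 m and distance of each of mug, pod from where it was at the start of the episode below 0.02 m and angle between mug's own z axis and vertical below 0.15 rad and linear speed of mug below 0.02 m/s); the robot touches nothing.
It fails at once if the small-cup key is pressed (over 3 mm) (value of joint small_key above 0.003 m).
It fails at once if the large-cup key is pressed (over 3 mm) while the hood is open or the machine off (value of joint large_key above 0.003 m and (value of joint hood above 0.08 rad or value of joint rocker below 0.2 rad)).
It fails at once if the mug or the pod in the machine is lifted, shifted over 20 mm or tipped (distance of any of mug, pod from where it was at the start of the episode above 0.02 m or angle between mug's own z axis and vertical above 0.3 rad).
It fails at once if something standing around is lifted, carried or shifted over 25 mm, or tipped (distance of any of spare_pod_a, spare_pod_b, jam, salt, spoon from where it was at the start of the episode above 0.025 m or angle between any of spare_pod_a, spare_pod_b, jam, salt's own z axis and vertical above 0.4 rad).
It also fails if it takes over 38 s, if anything falls off the work surface, if the arm or the gripper's body presses on something with over 40 N, if the wrist force passes 120 N, or if a joint passes its speed limit or range.

## Working session

There is one attempt and no reset: what is moved stays moved. The work goes in short steps, Python scripts to look and compute and a tool call to move; the robot and the scene stay as the last step left them, time stands still between calls to the robot, and variables do not carry over. Pictures are saved under pics/ and viewed, and the job is handed in when it is done.

Besides the shell and the picture viewer there is one more tool, called after ">>>" as name(argument=value, ...), one argument or row to a line, values as JSON. drive_tool: Moves the arm, as the interface text tells. Its arguments: {"type":"object","properties":{"plan":{"type":"string"},"squeeze":{"type":"number"}},"required":["plan"]}

```bash
ls; mkdir -p pics; cat > h.py <<'E'
import numpy as np, cv2
from bench import bot, eyes, order
def px2w(name,u,v,d):
    c=eyes.calibration(name);K=np.array(c["intrinsics"]);k=c["k1"]
    xd=(u-K[0,2])/K[0,0];yd=(v-K[1,2])/K[1,1]
    rd=np.hypot(xd,yd);r=rd
    for _ in range(20): r=rd/(1+k*r*r)
    s=r/rd if rd>0 else 1
    p=np.array([xd*s,-yd*s,-1.])*d
    return np.array(c["eye"])+np.array(c["rotation"])@p
E
python3 - <<'E'
from h import *
s=bot.get_state();print(s["time_s"],s["tcp_pos"],s["eef_rot"],s["wrist_force"],s["opening"])
for n in("side","top"):
    c=eyes.calibration(n);print(c)
    p,d=eyes.grab_frame(n);np.savez(f"{n}0.npz",p=p,d=d)
    cv2.imwrite(f"pics/{n}0.png",cv2.resize(p[:,:,::-1],(800,600),interpolation=cv2.INTER_CUBIC))
E
```

```text
pics
0.0 [ 225.04531422 -609.29239097  301.76903628] [[-9.38068821e-01 -6.92496206e-04  3.46448275e-01]
 [-3.46448963e-01  1.72263756e-03 -9.38067241e-01]
 [ 5.28031937e-05 -9.99998276e-01 -1.85586718e-03]] [-0.29078116  0.09824161  0.79853954] 93.87196600656233
{'intrinsics': array([[354.93573357,   0.        , 258.0663606 ],
       [  0.        , 354.93573357, 186.42988   ],
       [  0.        ,   0.        ,   1.        ]]), 'k1': 0.0337453365589499, 'eye': array([156.6670048 , -45.77801901, 878.46231764]), 'rotation': array([[ 0.75562138,  0.55025523, -0.35532452],
       [-0.65489489,  0.64477698, -0.39417677],
       [ 0.01220725,  0.53054861,  0.84756661]])}
{'intrinsics': array([[436.78500146,   0.        , 245.32865498],
       [  0.        , 436.78500146, 192.14800796],
       [  0.        ,   0.        ,   1.        ]]), 'k1': -0.08982187978158745, 'eye': array([ 335.89118093,  314.08184983, 1002.1009309 ]), 'rotation': array([[ 0.02449903,  0.98718473, -0.15768991],
       [-0.99956898,  0.02674142,  0.01211398],
       [ 0.01617559,  0.15732516,  0.98741437]])}
```

View pics/side0.png

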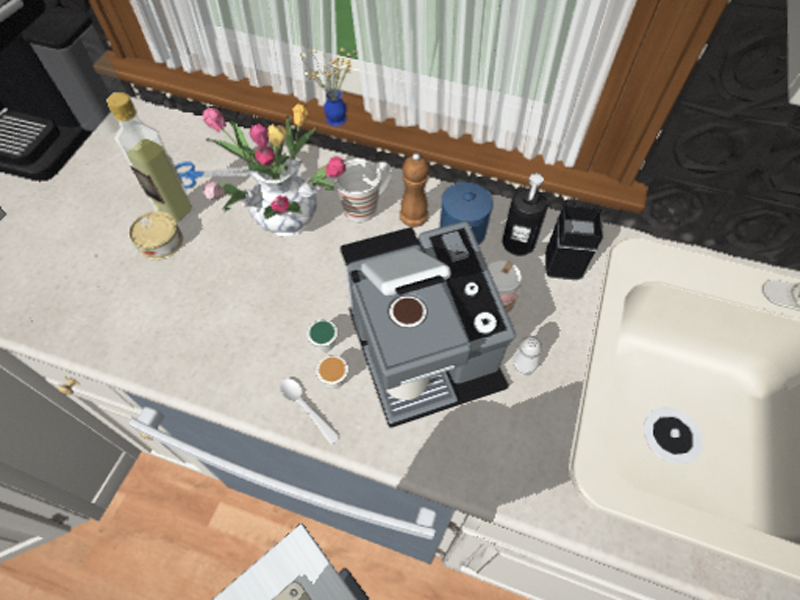

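View pics/top0.png

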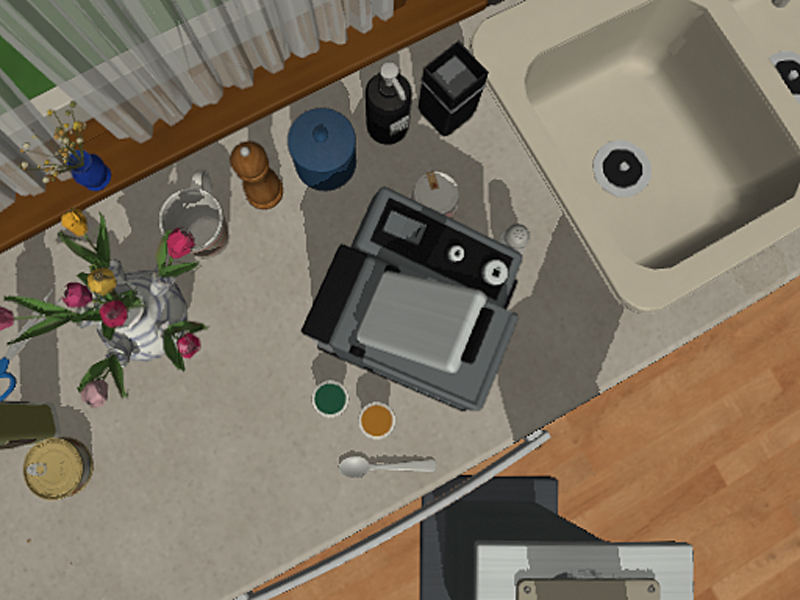

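```bash
python3 - <<'E'
from h import *
for n,x0,y0 in(("side",330,210),("top",290,175)):
    p=np.load(n+"0.npz")["p"]
    a,b=int(x0*.64),int(y0*.64)
    c=p[b:b+150,a:a+170]; print(n,a,b)
    cv2.imwrite(f"pics/{n}0c.png",cv2.resize(c[:,:,::-1],(680,600),interpolation=cv2.INTER_CUBIC))
for n,L in(("side",dict(large=(485,322),small=(471,289),rock=(455,247))),("top",dict(large=(495,271),small=(456,254),rock=(404,226)))):
    d=np.load(n+"0.npz")["d"]
    for k,(u,v) in L.items():
        u*=.64;v*=.64
        print(n,k,px2w(n,u,v,np.median(d[int(v)-1:int(v)+2,int(u)-1:int(u)+2])).round(1))
E
```

```text
side 211 134
top 185 112
side large [505.8 164.  178. ]
side small [524.7 213.4 188.2]
side rock [550.3 276.4 204.7]
top large [507.2 167.2 181. ]
top small [524.7 217.  192. ]
top rock [553.8 281.7 207.5]
```

View pics/side0c.png

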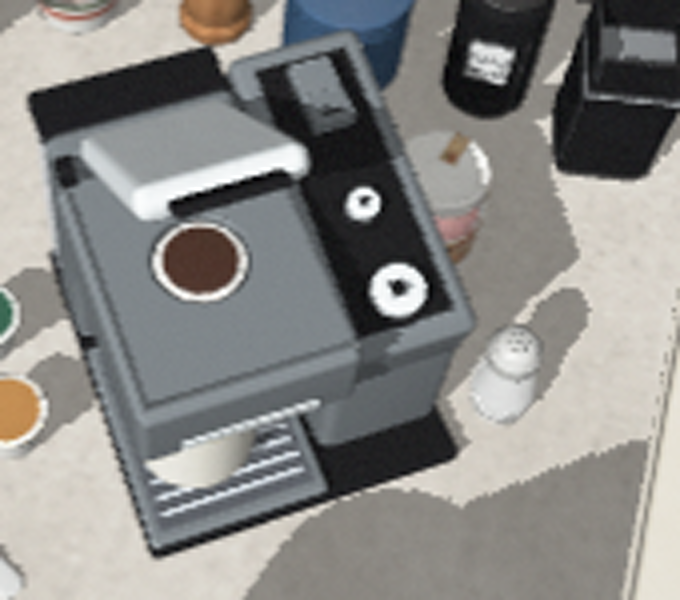

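View pics/top0c.png

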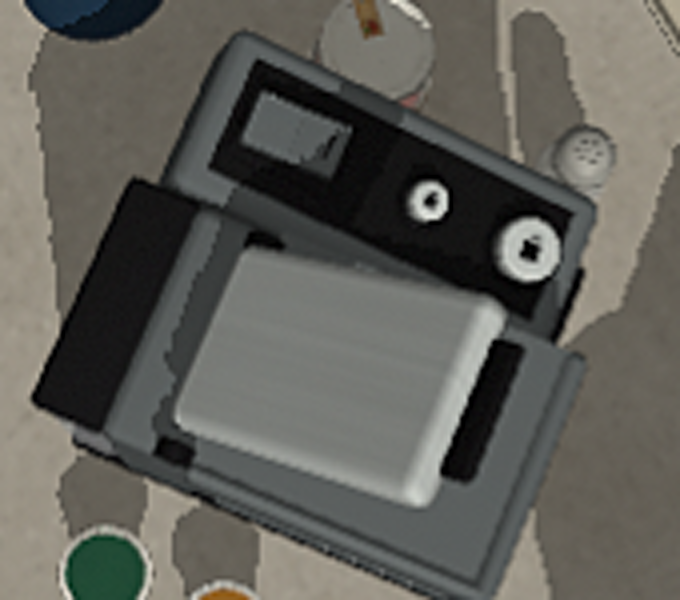

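```bash
cat >> h.py <<'E'
def cloud(name,d):
    c=eyes.calibration(name);K=np.array(c["intrinsics"]);k=c["k1"]
    v,u=np.mgrid[:384,:512];xd=(u-K[0,2])/K[0,0];yd=(v-K[1,2])/K[1,1]
    rd=np.hypot(xd,yd)+1e-9;r=rd.copy()
    for _ in range(20): r=rd/(1+k*r*r)
    s=r/rd
    P=np.stack([xd*s,-yd*s,-np.ones_like(s)],-1)*d[...,None]
    return P@np.array(c["rotation"]).T+np.array(c["eye"])
def w2px(name,p):
    c=eyes.calibration(name);K=np.array(c["intrinsics"])
    q=np.array(c["rotation"]).T@(np.array(p)-np.array(c["eye"]))
    x,y=q[0]/-q[2],-q[1]/-q[2];f=1+c["k1"]*(x*x+y*y)
    return np.array([K[0,0]*x*f+K[0,2],K[1,1]*y*f+K[1,2]])
E
python3 - <<'E'
from h import *
yaw=np.radians(68.3);X=np.array([np.cos(yaw),np.sin(yaw),0]);Y=np.array([-X[1],X[0],0]);Z=np.array([0,0,1.])
for n,poly in(("top",[(265,262),(470,308),(405,480),(205,410)]),("side",[(100,145),(200,110),(275,145),(145,180)])):
    o=np.array((185,112) if n=="top" else (211,134))
    d=np.load(n+"0.npz")["d"];C=cloud(n,d)
    m=np.zeros(d.shape,np.uint8);cv2.fillPoly(m,[(np.array(poly)/4+o).astype(int)],1)
    P=C[(m>0)&(d>0)];c=P.mean(0)
    for _ in range(3):
        U,S,V=np.linalg.svd(P-c);nn=V[2]*np.sign(V[2][2]);r=(P-c)@nn;P=P[abs(r)<3*r.std()+1];c=P.mean(0)
    print(n,len(P),"centroid",c.round(1),"n",nn.round(3),"n in machine",(nn@X).round(3),(nn@Y).round(3),"angle",np.arccos(nn[2]),"yaw from n",np.degrees(np.arctan2(nn[1],nn[0])), "rms",r.std())
    # hinge : h = c + t*X..., z=206, distance 19 below plane
    # plane: nn.(p-c)=0 ; hinge: nn.(h-c)=-19
    nx,nz=nn@X,nn[2]; t=(-19-nz*(206-c[2]))/nx
    h=c+X*t;h[2]=206;print(" hinge pt (y not centred)",h.round(1), "Px,Py range", np.percentile(P@Y,[1,99]).round(1))
# machine coordinates of keys
for a in [(505.8,164),(507.2,167.2),(524.7,213.4),(524.7,217),(550.3,276.4),(553.8,281.7)]:
    a=np.array([*a,0]);print((a@X).round(1),(a@Y).round(1))
# sink/faucet / tall things
C=cloud("top",np.load("top0.npz")["d"]);print("faucet px",C[10,486],C[45,507])
E
```

```text
top 2332 centroid [433.6 265.7 282.5] n [0.254 0.638 0.727] n in machine 0.687 -0.0 angle 0.756887576838889 yaw from n 68.29208368891648 rms 0.8999175054177038
 hinge pt (y not centred) [453.3 315.2 206. ] Px,Py range [-341.2 -268.4]
side 435 centroid [430.2 263.7 282.6] n [0.255 0.637 0.728] n in machine 0.686 -0.001 angle 0.7560803821744543 yaw from n 68.21293712758806 rms 0.2943729392491899
 hinge pt (y not centred) [450.  313.4 206. ] Px,Py range [-334.4 -269. ]
339.4 -409.3
342.9 -409.4
392.3 -408.6
395.6 -407.3
460.3 -409.1
466.5 -410.4
faucet px [1114.52840536 -431.734286   -170.07283536] [ 992.75713651 -479.80101713 -157.79434897]
```

```bash
python3 - <<'E'
from h import *
ims=[]
for n,a,b,w,hh in(("side",278,142,40,60),("top",238,128,90,60)):
    p=np.load(n+"0.npz")["p"];c=p[b:b+hh,a:a+w];ims.append(cv2.resize(c[:,:,::-1],None,fx=6,fy=6,interpolation=cv2.INTER_CUBIC))
cv2.imwrite("pics/rock.png",np.hstack(ims))
yaw=np.radians(68.25);X=np.array([np.cos(yaw),np.sin(yaw),0]);Y=np.array([-X[1],X[0],0])
for n in("side","top"):
    C=cloud(n,np.load(n+"0.npz")["d"]);P=C.reshape(-1,3)
    x=P@X;y=P@Y
    for x0 in range(420,500,4):
        m=(x>=x0)&(x<x0+4)&(abs(y+409)<7)&(P[:,2]>150)
        print(n,x0,m.sum(),P[m,2].mean().round(1) if m.any() else '')
E
```

```text
side 420 10 180.9
side 424 10 181.3
side 428 8 181.9
side 432 10 182.9
side 436 14 185.1
side 440 28 196.4
side 444 15 199.1
side 448 6 206.0
side 452 10 205.3
side 456 5 205.3
side 460 9 204.5
side 464 8 204.8
side 468 9 205.3
side 472 7 205.2
side 476 10 205.6
side 480 7 206.0
side 484 9 206.1
side 488 1 205.3
side 492 2 196.1
side 496 4 194.7
top 420 15 183.3
top 424 14 184.2
top 428 16 184.5
top 432 13 185.2
top 436 14 186.1
top 440 18 196.6
top 444 14 207.6
top 448 15 208.9
top 452 15 207.7
top 456 15 207.2
top 460 15 207.1
top 464 16 206.5
top 468 16 207.6
top 472 15 208.4
top 476 15 208.2
top 480 17 207.8
top 484 15 208.8
top 488 12 202.8
top 492 14 199.0
top 496 15 198.1
```

View pics/rock.png

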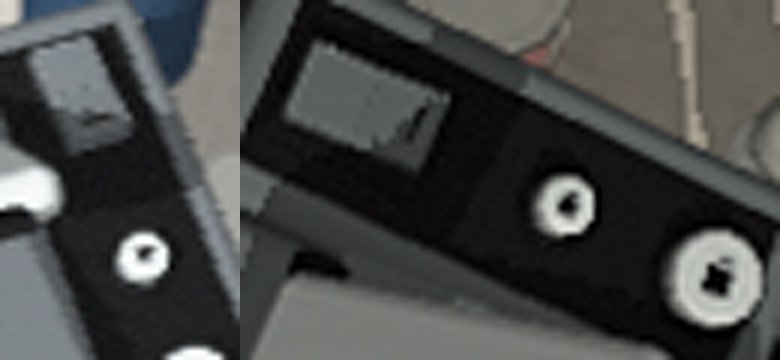

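>>> drive_tool(
  plan="0.02 0.015 0.04 0 0 8 0; 0.02 0.015 0.04 0 0 8 0; 0.02 0.015 0.04 0 0 8 0; 0.02 0.02 0.035 0 0 8 0; 0.02 0.03 0.01 0 0 8 0",
  squeeze=10,
)

```text
time_s: 0.6
tcp_pos: [321.2, -512.6, 466.1]
eef_rot: [[-0.483, -0.016, 0.875], [-0.876, 0.002, -0.483], [0.006, -1.0, -0.015]]
wrist_force: [1.1, 0.1, -0.1]
opening: 57.4
```

>>> drive_tool(
  plan="0.012 0.046 0 0 0 4 0; 0.012 0.046 0 0 0 3 0; 0.012 0.046 0 0 0 0 0; 0.012 0.046 0 0 0 0 0; 0.012 0.046 0 0 0 0 0",
)

```text
time_s: 1.1
tcp_pos: [383.4, -275.6, 466.7]
eef_rot: [[-0.366, -0.013, 0.93], [-0.93, -0.003, -0.367], [0.008, -1.0, -0.011]]
wrist_force: [1.1, 0.5, 0.1]
opening: 17.1
```

>>> drive_tool(
  plan="0.012 0.046 0 0 0 0 0; 0.012 0.046 0 0 0 0 0; 0.012 0.046 0 0 0 0 0; 0.012 0.046 0 0 0 0 0; 0.012 0.046 0 0 0 0 0",
)

```text
time_s: 1.6
tcp_pos: [442.6, -35.7, 466.3]
eef_rot: [[-0.368, -0.014, 0.93], [-0.93, -0.004, -0.368], [0.009, -1.0, -0.011]]
wrist_force: [0.6, -0.1, 0.2]
opening: 0.5
```

>>> drive_tool(
  plan="0 0.048 0 0 0 0 0; 0 0.048 0 0 0 0 0; 0 0.048 0 0 0 0 0; 0 0.048 0 0 0 0 0; 0 0.048 0 0 0 0 0",
)

```text
time_s: 2.1
tcp_pos: [441.4, 213.0, 465.5]
eef_rot: [[-0.37, -0.014, 0.929], [-0.929, -0.005, -0.37], [0.01, -1.0, -0.011]]
wrist_force: [2.2, -1.0, 0.7]
opening: 0.5
```

>>> drive_tool(
  plan="-0.003 0.03 0 0 0 0 0; -0.003 0.025 0 0 0 0 0; 0 0 -0.02 0 0 0 0; 0 0 -0.02 0 0 0 0; 0 0 0 0 0 0 0",
)

```text
time_s: 2.6
tcp_pos: [431.3, 279.2, 423.2]
eef_rot: [[-0.356, -0.017, 0.934], [-0.934, -0.001, -0.356], [0.007, -1.0, -0.016]]
wrist_force: [-0.7, -0.0, 0.4]
opening: 0.6
```

```bash
python3 - <<'E'
from h import *
s=bot.get_state();print(s["tcp_pos"])
for n in("side","top"):
    p,d=eyes.grab_frame(n);cv2.imwrite(f"pics/{n}1.png",cv2.resize(p[:,:,::-1][80:300,150:400],None,fx=1.6,fy=1.6))
E
python3 -c "
import cv2,numpy as np
cv2.imwrite('pics/b1.png',np.hstack([cv2.imread('pics/side1.png'),cv2.imread('pics/top1.png')]))"
```

```text
[431.26902299 279.23774412 423.1755225 ]
```

View pics/b1.png

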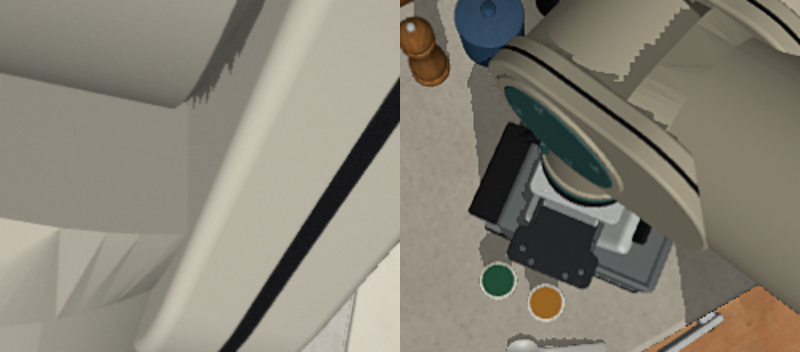

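>>> drive_tool(
  plan="0.004 -0.01 -0.01 1 0 0 0; 0 -0.002 -0.015 0 0 0 0; 0 0 -0.012 0 0 0 0; 0 0 0 0 0 0 0; 0 0 0 0 0 0 0",
)

```text
time_s: 3.2
tcp_pos: [438.9, 267.3, 392.1]
eef_rot: [[-0.36, -0.006, 0.933], [-0.933, 0.023, -0.36], [-0.019, -1.0, -0.014]]
wrist_force: [-0.0, -0.2, 0.9]
opening: 0.3
```

>>> drive_tool(
  plan="-0.003 0 -0.01 -1 0 0 0; 0 0 -0.008 0 0 0 0; 0 0 -0.008 0 0 0 0; 0 0 -0.008 0 0 0 0; 0 0 0 0 0 0 0",
)

```text
time_s: 3.7
tcp_pos: [435.7, 268.5, 356.7]
eef_rot: [[-0.359, -0.004, 0.933], [-0.933, 0.005, -0.359], [-0.003, -1.0, -0.005]]
wrist_force: [-0.6, -0.5, 0.2]
opening: 0.6
```

>>> drive_tool(
  plan="0 0 -0.006 0 0 0 0; 0 0 -0.006 0 0 0 0; 0 0 -0.006 0 0 0 0; 0 0 -0.006 0 0 0 0; 0 0 0 0 0 0 0",
)

```text
time_s: 4.2
tcp_pos: [435.8, 268.2, 330.4]
eef_rot: [[-0.359, -0.004, 0.933], [-0.933, 0.005, -0.359], [-0.003, -1.0, -0.006]]
wrist_force: [0.2, 0.0, -0.8]
opening: 0.3
```

>>> drive_tool(
  plan="0 0 -0.003 0 0 0 0; 0 0 -0.003 0 0 0 0; 0 0 -0.002 0 0 0 0; 0 0 0 0 0 0 0; 0 0 0 0 0 0 0",
)

```text
time_s: 4.7
tcp_pos: [436.0, 268.6, 322.6]
eef_rot: [[-0.359, -0.003, 0.933], [-0.933, 0.005, -0.359], [-0.004, -1.0, -0.005]]
wrist_force: [-0.2, -0.1, 1.1]
opening: 0.3
```

>>> drive_tool(
  plan="0 0 0.03 0 0 0 0; 0 0 0.04 0 0 0 0; 0 -0.045 0.02 0 0 0 0; 0 -0.045 0 0 0 0 0; 0.01 -0.045 0 0 0 0 0",
)

```text
time_s: 5.2
tcp_pos: [444.0, 137.2, 415.6]
eef_rot: [[-0.345, -0.002, 0.939], [-0.939, 0.01, -0.345], [-0.008, -1.0, -0.006]]
wrist_force: [1.0, 0.6, 0.8]
opening: 0.5
```

>>> drive_tool(
  plan="0.01 -0.045 0 0 0 0 0; 0.01 -0.045 0 0 0 0 0; 0.01 -0.045 0 0 0 0 0; 0.0 -0.045 0 0 0 0 0; 0 0 0 0 0 0 0",
)

```text
time_s: 5.7
tcp_pos: [475.0, -56.8, 416.4]
eef_rot: [[-0.353, 0.003, 0.935], [-0.935, 0.007, -0.353], [-0.007, -1.0, 0.001]]
wrist_force: [-0.5, -0.1, -0.0]
opening: 0.6
```

```bash
python3 - <<'E'
from h import *
s=bot.get_state();print(s["tcp_pos"],s["wrist_force"])
o=[]
for n in("side","top"):
    p,d=eyes.grab_frame(n);np.savez(f"{n}2.npz",p=p,d=d);o.append(p[:,:,::-1][80:300,150:400])
    X=np.array([.3705,.9288,0]);Y=np.array([-.9288,.3705,0])
    P=cloud(n,d).reshape(-1,3);x=P@X;y=P@Y
    for x0 in range(310,480,20):
        m=(x>=x0)&(x<x0+20)&(abs(y+304)<40)&(P[:,2]>150);print(n,x0,m.sum(),np.median(P[m,2]).round(1) if m.any() else '')
cv2.imwrite("pics/b2.png",cv2.resize(np.hstack(o),None,fx=1.6,fy=1.6))
E
```

```text
[475.01912389 -56.80066202 416.41004445] [-0.48259542 -0.08829807 -0.00449256]
side 310 367 224.3
side 330 320 224.6
side 350 315 224.5
side 370 295 224.4
side 390 286 224.6
side 410 279 224.4
side 430 259 224.3
side 450 42 222.6
side 470 192 194.4
top 310 485 226.5
top 330 494 226.6
top 350 498 226.7
top 370 493 226.8
top 390 494 226.6
top 410 491 226.6
top 430 490 226.5
top 450 429 213.7
top 470 452 196.6
```

View pics/b2.png

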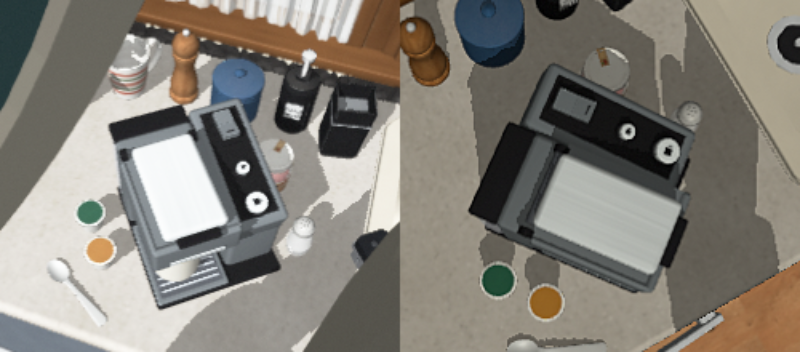

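>>> drive_tool(
  plan="0.01 0.045 0 0 0 0 0; 0.01 0.045 0 0 0 0 0; 0.01 0.045 0 0 0 0 0; 0.01 0.045 0 0 0 0 0; 0.01 0.045 0 0 0 0 0",
)

```text
time_s: 6.3
tcp_pos: [523.3, 182.9, 417.4]
eef_rot: [[-0.35, 0.005, 0.937], [-0.937, 0.01, -0.35], [-0.011, -1.0, 0.001]]
wrist_force: [1.1, -0.8, 0.8]
opening: 0.6
```

>>> drive_tool(
  plan="0.01 0.04 0 0 0 0 0; 0.008 0.025 0 0 0 0 0; 0 0 -0.02 0 0 0 0; 0 0 -0.02 0 0 0 0; 0 0 0 0 0 0 0",
)

```text
time_s: 6.8
tcp_pos: [533.0, 273.9, 377.2]
eef_rot: [[-0.32, 0.003, 0.947], [-0.947, 0.024, -0.32], [-0.023, -1.0, -0.005]]
wrist_force: [0.8, -0.5, 0.6]
opening: 0.5
```

>>> drive_tool(
  plan="0.008 -0.004 -0.01 -1.3 0 -1.5 0; 0.004 -0.004 -0.01 0 0 -1 0; 0 0 -0.01 0 0 0 0; 0 0 -0.01 0 0 0 0; 0 0 0 0 0 0 0",
)

```text
time_s: 7.3
tcp_pos: [545.4, 267.3, 336.2]
eef_rot: [[-0.362, 0.006, 0.932], [-0.932, 0.001, -0.362], [-0.003, -1.0, 0.005]]
wrist_force: [0.6, 0.5, 0.1]
opening: 0.7
```

>>> drive_tool(
  plan="-0.001 -0.002 -0.01 0 0 0 0; 0 0 -0.01 0 0 0 0; 0 0 -0.008 0 0 0 0; 0 0 0 0 0 0 0; 0 0 0 0 0 0 0",
)

```text
time_s: 7.8
tcp_pos: [544.5, 264.5, 305.9]
eef_rot: [[-0.363, 0.006, 0.932], [-0.932, 0.001, -0.363], [-0.003, -1.0, 0.005]]
wrist_force: [-0.5, -0.7, 0.3]
opening: 0.7
```

>>> drive_tool(
  plan="0 0 -0.003 0 0 0 0; 0 0 -0.003 0 0 0 0; 0 0 -0.003 0 0 0 0; 0 0 -0.003 0 0 0 0; 0 0 0 0 0 0 0",
)

```text
time_s: 8.3
tcp_pos: [544.3, 263.7, 299.3]
eef_rot: [[-0.364, 0.009, 0.931], [-0.931, -0.002, -0.364], [-0.002, -1.0, 0.009]]
wrist_force: [-1.6, -1.0, 0.2]
opening: 0.4
```

>>> drive_tool(
  plan="0 0 -0.005 0 0 0 0; 0 0 -0.005 0 0 0 0; 0 0 -0.005 0 0 0 0; 0 0 -0.003 0 0 0 0; 0 0 -0.003 0 0 0 0",
)

```text
time_s: 8.8
tcp_pos: [543.4, 264.3, 298.4]
eef_rot: [[-0.366, 0.022, 0.93], [-0.931, -0.004, -0.366], [-0.004, -1.0, 0.022]]
wrist_force: [-4.7, -3.6, 16.8]
opening: 0.7
```

>>> drive_tool(
  plan="0 0 0.03 0 0 0 0; 0 0 0.04 0 0 0 0; 0 -0.045 0.02 0 0 0 0; -0.01 -0.045 0.01 0 0 0 0; -0.01 -0.045 0 0 0 0 0",
)

```text
time_s: 9.3
tcp_pos: [522.8, 135.6, 402.3]
eef_rot: [[-0.352, 0.028, 0.935], [-0.936, 0.006, -0.353], [-0.015, -1.0, 0.024]]
wrist_force: [0.5, -0.4, 0.3]
opening: 0.5
```

>>> drive_tool(
  plan="-0.01 -0.045 0 0 0 0 0; -0.01 -0.045 0 0 0 0 0; -0.01 -0.04 0 0 0 0 0; 0 0 0 0 0 0 0; 0 0 0 0 0 0 0",
)

```text
time_s: 9.8
tcp_pos: [491.7, -5.4, 402.8]
eef_rot: [[-0.362, 0.035, 0.931], [-0.932, 0.004, -0.363], [-0.016, -0.999, 0.032]]
wrist_force: [-0.2, 1.3, 1.2]
opening: 0.3
```

```bash
python3 - <<'E'
from h import *
s=bot.get_state();print(s["tcp_pos"],s["wrist_force"])
o=[]
for n in("side","top"):
    p,d=eyes.grab_frame(n);np.savez(f"{n}3.npz",p=p,d=d);o.append(p[:,:,::-1][80:300,150:400])
    X=np.array([.3705,.9288,0]);Y=np.array([-.9288,.3705,0])
    P=cloud(n,d).reshape(-1,3);x=P@X;y=P@Y
    for x0 in range(436,496,6):
        m=(x>=x0)&(x<x0+6)&(abs(y+409)<7)&(P[:,2]>150);print(n,x0,m.sum(),np.median(P[m,2]).round(1) if m.any() else '')
cv2.imwrite("pics/b3.png",cv2.resize(np.hstack(o),None,fx=1.6,fy=1.6))
E
```

```text
[491.67172498  -5.36335705 402.84000354] [-0.16370995  1.33430092  1.18075864]
side 436 13 190.6
side 442 18 198.3
side 448 15 201.1
side 454 13 203.1
side 460 15 205.1
side 466 14 206.5
side 472 17 209.7
side 478 13 212.3
side 484 1 211.3
side 490 2 197.3
top 436 23 187.0
top 442 23 200.9
top 448 21 202.2
top 454 25 203.8
top 460 22 206.3
top 466 23 209.0
top 472 25 211.8
top 478 26 214.9
top 484 17 211.0
top 490 21 199.9
```

View pics/b3.png

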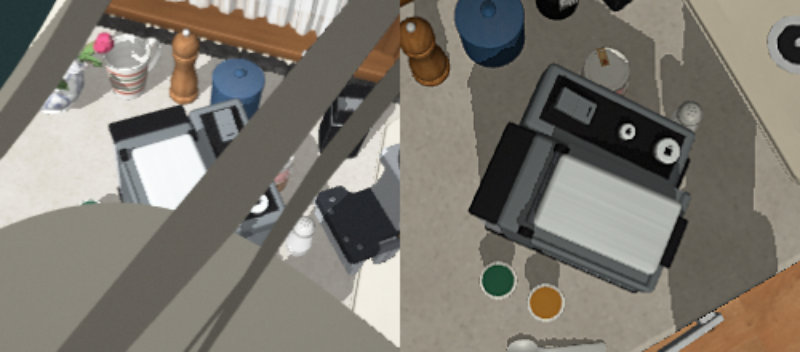

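>>> drive_tool(
  plan="0.003 0.045 0 0 1 0 0; 0.003 0.045 0 0 1 0 0; 0.003 0.045 0 0 0 0 0; 0.003 0.02 -0.01 0 0 0 0; 0 0 -0.02 0 0 0 0",
)

```text
time_s: 10.4
tcp_pos: [504.9, 165.4, 374.1]
eef_rot: [[-0.353, 0.006, 0.936], [-0.936, 0.011, -0.353], [-0.012, -1.0, 0.001]]
wrist_force: [0.8, 0.1, -0.7]
opening: 0.4
```

>>> drive_tool(
  plan="0 0 -0.01 0 0 0 0; 0 0 -0.01 0 0 0 0; 0 0 -0.01 0 0 0 0; 0 0 0 0 0 0 0; 0 0 0 0 0 0 0",
)

```text
time_s: 10.9
tcp_pos: [503.5, 169.7, 340.2]
eef_rot: [[-0.346, 0.002, 0.938], [-0.938, 0.012, -0.346], [-0.012, -1.0, -0.003]]
wrist_force: [-0.5, 0.7, -0.0]
opening: 0.4
```

>>> drive_tool(
  plan="0.002 -0.005 -0.01 0 0 -1 0; 0 -0.002 -0.015 0 0 0 0; 0 0 -0.012 0 0 0 0; 0 0 -0.008 0 0 0 0; 0 0 0 0 0 0 0",
)

```text
time_s: 11.4
tcp_pos: [507.3, 159.6, 293.8]
eef_rot: [[-0.369, 0.006, 0.929], [-0.929, 0.012, -0.369], [-0.013, -1.0, 0.001]]
wrist_force: [-0.2, -0.1, 0.2]
opening: 0.6
```

>>> drive_tool(
  plan="-0.001 0.002 -0.006 0 0 0 0; 0 0 -0.006 0 0 0 0; 0 0 -0.003 0 0 0 0; 0 0 0 0 0 0 0; 0 0 0 0 0 0 0",
)

```text
time_s: 11.9
tcp_pos: [506.7, 162.4, 278.2]
eef_rot: [[-0.369, 0.008, 0.929], [-0.929, 0.013, -0.369], [-0.015, -1.0, 0.002]]
wrist_force: [-0.5, 0.3, -0.8]
opening: 0.3
```

Tip is at about 181, over the large key. Pressing.

>>> drive_tool(
  plan="0 0 -0.004 0 0 0 0; 0 0 -0.004 0 0 0 0; 0 0 -0.005 0 0 0 0; 0 0 -0.005 0 0 0 0; 0 0 -0.005 0 0 0 0",
)

```text
time_s: 12.4
tcp_pos: [507.0, 164.5, 269.1]
eef_rot: [[-0.369, 0.017, 0.929], [-0.929, 0.009, -0.37], [-0.015, -1.0, 0.013]]
wrist_force: [-14.3, -7.3, 48.8]
opening: 0.3
```

>>> drive_tool(
  plan="0 0 -0.001 0 0 0 0; 0 0 -0.001 0 0 0 0; 0 0 0.02 0 0 0 0; 0 0 0.04 0 0 0 0; 0 0 0.04 0 0 0 0",
)

```text
time_s: 12.9
tcp_pos: [503.6, 162.2, 368.5]
eef_rot: [[-0.369, 0.01, 0.93], [-0.93, 0.002, -0.369], [-0.006, -1.0, 0.008]]
wrist_force: [0.7, 0.0, 0.1]
opening: 0.5
```

>>> drive_tool(
  plan="0 -0.03 0.03 0 0 0 0; 0 -0.045 0 0 0 0 0; 0 -0.045 0 0 0 0 0; -0.01 -0.045 0 0 0 0 0; -0.01 -0.045 0 0 0 0 0",
)

```text
time_s: 13.4
tcp_pos: [485.3, -46.1, 404.8]
eef_rot: [[-0.355, 0.024, 0.935], [-0.935, 0.009, -0.355], [-0.016, -1.0, 0.019]]
wrist_force: [0.7, -0.5, -0.1]
opening: 0.4
```

>>> drive_tool(
  plan="-0.01 -0.04 0 0 0 0 0; -0.01 -0.04 0 0 0 0 0; 0 0 0 0 0 0 0; 0 0 0 0 0 0 0; 0 0 0 0 0 0 0",
)

```text
time_s: 13.9
tcp_pos: [461.5, -137.7, 402.7]
eef_rot: [[-0.368, 0.021, 0.929], [-0.93, 0.005, -0.368], [-0.012, -1.0, 0.017]]
wrist_force: [0.3, -0.1, 0.4]
opening: 0.8
```

```bash
python3 - <<'E'
from h import *
s=bot.get_state();print(s["time_s"],s["tcp_pos"],s["wrist_force"])
o=[]
for n in("side","top"):
    p,d=eyes.grab_frame(n);o.append(p[:,:,::-1][80:300,150:400])
    X=np.array([.3705,.9288,0]);Y=np.array([-.9288,.3705,0])
    P=cloud(n,d).reshape(-1,3);x=P@X;y=P@Y
    for q,a,b in(("large",341,-409),("small",394,-409),("rockfront",449,-409),("rockback",479,-409),("hoodfront",320,-304),("hood",400,-304)):
        m=(abs(x-a)<6)&(abs(y-b)<6)&(P[:,2]>150)&(P[:,2]<260);print(n,q,m.sum(),np.median(P[m,2]).round(1) if m.any() else '')
cv2.imwrite("pics/b4.png",cv2.resize(np.hstack(o),None,fx=1.6,fy=1.6))
E
```

```text
13.9 [ 461.50176104 -137.73645862  402.73754479] [ 0.34610786 -0.11348551  0.37005495]
side large 27 177.5
side small 29 189.2
side rockfront 24 199.4
side rockback 24 211.1
side hoodfront 29 224.6
side hood 29 224.4
top large 37 180.5
top small 37 190.8
top rockfront 39 201.6
top rockback 40 213.5
top hoodfront 44 227.1
top hood 44 227.0
```

View pics/b4.png

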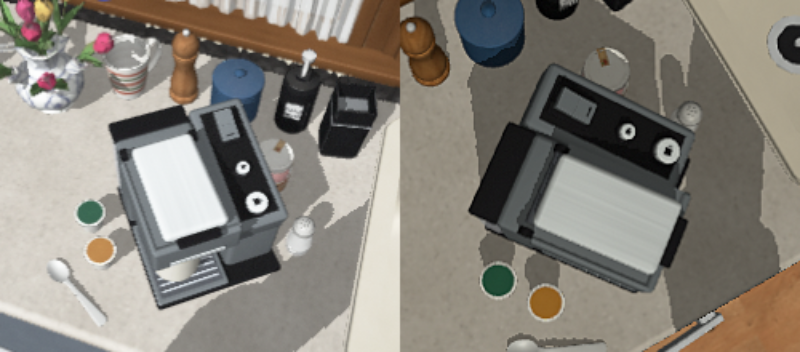

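```bash
python3 -c "
from bench import order
print(order.close_job())"
```

```text
the job is handed in; nothing more can be done
None
```

I shut the hood, switched the rocker on and pressed and released the large key, in that order, using only closed fingertips. I handed the job in after about 14 s; no verdict was reported.

**Last checks, from both cameras after backing off:**
- **Hood:** level, face at about 225 mm (224.5 and 227).
- **Rocker:** on. The front end is about 6 mm lower than at the start, at about 200 mm, and the back end is raised.
- **Large key:** sprung back up, reading 177.5 and 180.5 mm. Those match the starting readings of 178 and 181.
- **Small key:** at its starting height, reading 189.2 and 190.8 mm.
- **Everything else:** the mug, spare pods, jam, salt and spoon look where they were. I compared these by eye only. The pod is hidden under the shut hood, so I could not see it.

**Disagreements and doubts:**
- The two cameras differ by 2–5 mm, so I worked from averages.
- The wrist force showed almost nothing while the hood went down, so I confirmed it was shut from the pictures.
- The large key met its end stop with about 49 N on the fingertips, well over the 4.3 N needed but under the 120 N wrist limit. I took that as fully down and kept pressing for a further 0.2 s, but key travel was not measured directly.

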